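# Belt sharpener: hang the guard, hold the tensioner back

## Robot

A 6-joint arm with a two-finger parallel gripper is mounted at the origin on a cart in front of the work surface, level with it; the furniture and walls round the work are solid. World frame = base frame: x ahead of the robot, y to its left, z up, the work surface at z = 0. Lengths are in m, angles in rad, forces in N, time in s.
With the tool pointing down it reaches from about 0.375 to 0.9 m from the base axis. Payload 3.1 kg.
Tool frame: the origin (TCP) lies at the centre of the arm's flange, where the gripper is bolted on; the fingertips stand robot.tip_extent ahead of it and the grasp point (between the pads) lies 164 mm ahead of it (robot.tip_extent is the distance from the TCP to the fingertips, in m); z points along the fingers, y is the line along which they close (so a half turn about z gives the same grasp; the last joint's range is limited). The gripper opens to 87 mm and grips with 3 to 60 N. Pads are 19 mm wide; open, the fingers measure 117 mm over their backs; the gripper's body (75 mm by 190 mm) begins 51 mm behind the grasp point.
Start: joints at [-1.345, 0.527, 1.433, -0, 1.181, -0.178], TCP at [0.246, -0.575, 0.405] pointing down, gripper open.
Joint ranges: [-3.08, 3.08], [-0.75, 2.2], [0.22, 2.44], [-1.43, 4.57], [0, 2.65], [-2.85, 2.85]. Speed limits (rad/s): [2.79, 2.79, 3.14, 3.14, 3.14, 3.14].

## Interface

Orientations are given as a unit quaternion [x, y, z, w].
In Python, from rig import get_obs, camera, hand_in, cut_out, robot gives the robot as it stands.
- The arm moves only by the tool step_arm, never from a script. Its argument "rows" is a list of rows, each a list of 6 numbers: the shift along the world's x, y, z in m, then the turn, a rotation vector about the world's x, y, z in degrees. A call has 1 to 12 rows; each row shifts and turns the commanded pose from where the row before left it; what a row does not reach is not made up. A row lasts 1/8 s, in which the tool goes at most 62.5 mm and 10.7 degrees, less where a joint would pass 70% of its speed; a pose out of reach is approached as far as the arm can. A call is refused whole if a number of a shift passes 0.0625 or a number of a turn 10.7, either way. A call with a gripper value outside its range is refused whole. "jaw" is the finger opening in m, from 0 to 0.087, set as the call begins (left out, the last holds). The fingers move at their own pace and stop on an object; "squeeze" is the grip in N (left out, the last holds). Time passes only in rows, so rows that do not move let the fingers close. It gives the time, the measured TCP pose, the force, the opening and the grip force at its end, in the units of the state.
- get_obs(): the state, without advancing time (a new reading comes with each control period).
- camera(name): name is "side" or "top"; returns a dict with "pixels" (420x560x3 uint8, blue, green, red), "depth" (420x560 float32, m along the optical axis (not along the pixel's ray), 0 where there is no reading), "fov_y" (degrees; the focal length in pixels is half the picture's height over the tangent of half this angle, whatever the lens; pixels are square), "cx", "cy" (the principal point, pixels), "k1" (the pictures are not rectified: a ray, as slopes to the right and down, at radius r is drawn at 1 + k1 r^2 times it, then the intrinsics apply), "extrinsics" (4x4, takes a point from camera to world coordinates). Camera axes: x right, y up, looking along -z (the intrinsics and any distortion apply to the point x, -y, -z); pixel columns grow to the right and rows downward; lengths in m; the calibration is good to about 2 mm. A picture is of the moment at which its call begins.
- hand_in(): hands the job in; it is judged then, once.
Trained networks look in the newest picture that a camera, given by its name, has taken for a name from the list of things; names that differ only in an ending like _2 or _b are one class to them, and where a whole thing is asked for, a point or a joint stands for the part that bears it (a point fixed in the world has none). Each returns a list of dicts, best first, with "confidence" (0 to 1); they miss things now and then, are a little off and sometimes report something else, mostly with a low value. They report only what shows in the picture. A call takes as long as a camera call. They do not tell look-alikes from the thing itself.
- cut_out(label, camera): "region" (420x560 bool, what is visible of it) and "extent" ([centre column, centre row, width, height] in pixels, round what is visible of it).
The state is a dict: "time": time; "q": joint angles; "joint_velocities": joint speeds; "joint_torque": joint torques, N m; "position": TCP position; "tool_rot": TCP orientation; "ft_force": force on the tool from outside, world axes, zero at the start; "moment": the same for the moment, N m; "grip_width": finger opening in m; "grip_force": force on a finger pad.
Only numpy, scipy, OpenCV 4.12 (cv2) and the standard library are available. Lean on these libraries where they do the work, as an engineer would, in place of code of your own. Each camera call takes 0.05 s, during which the arm holds its last target. There are 200 camera calls.

## Task

I want to change the belt on the bench sharpener: first hang its loose belt guard over the bar of the low steel rail, astride the bar so that its roof rests on it, and let go of it. Then push the wooden crossbar of the sprung tensioner arm back (away from the robot), past the ratchet click and on to its end stop, and keep pushing it there: finish while holding it back, do not let go. Leave the sanding block at the front edge where it is.

Things in the scene. Friction and masses are not known exactly. Their poses are not given: they have to be found in the camera images.
- guard: Loose belt guard, 220 g: grey sheet saddle (inverted V, flat roof), 100 mm long along its y, standing on two splayed legs. Origin: centre of its underside, z up. Walls 4 mm; inside 26 mm wide at the roof, 60 at the open bottom (70 outside); roof 62 to 66 mm above the origin. On top, on two posts, a wooden grip bar 14 mm wide (x), 80 long (y), 82 to 100 mm above the origin. Ends alike.
- guard_grip (a point): Centre of the guard's wooden grip bar, 91 mm above the guard's origin.
- guard_roof (a point): Centre of the underside of the guard's roof, 62 mm above the guard's origin; this rests on the bar when hung.
- rail: Low rail fixed to the bench: a horizontal steel bar 16 mm thick along its y, about 220 mm long, on a post at each end. Origin: on the bench under the middle of the bar, z up.
- rail_mid (a point): Middle of the bar's axis, 170 mm above the bench (bar top at 178 mm); axes as the rail's.
- grinder: Bench belt sharpener without its belt, fixed: grey base 240 by 130 mm, rubber-tyred wheels on its -y side, motor on the other; only the tensioner arm rises above 150 mm. Origin: on the bench under the arm's pivot; its x is the way the handle is pushed, z up. The front wheel reaches 131 mm to -x and 93 mm up.
- lever_pivot (a point): Pivot of the tensioner arm, 130 mm above the bench, over the grinder's origin; the arm turns about the grinder's y.
- tension_arm: Sprung tensioner arm of the sharpener, origin at its pivot: a 12 mm steel stem rising to a wooden crossbar (the handle), and a second limb behind with a small idler wheel.
- handle_mid (a point): Centre of the wooden crossbar on the upper end of the arm's stem: 20 mm thick, 90 mm long along the grinder's y, 150 mm from the pivot; it moves with the arm.
- tension_swing (a joint): Angle of the sprung tensioner arm, rad: 0 at rest (stem leans 0.35 rad from upright to the grinder's -x; crossbar 51 mm to -x of the pivot, 271 mm above the bench); grows as the crossbar is pushed to +x; end stop at 0.62. Pushing takes about 2 to 8 N at the crossbar. Past about 0.37 the ratchet clicks; let go, it falls back to about 0.40 and stays caught. Held back means over 0.50.
- pawl (a joint): Small sprung steel pawl slider below the pivot, m: 0 up; pushed down to about 0.008 as the arm passes over it, then snaps back up to 0 (the click).
- sand_block_a: Bystander: cork sanding block 104x59x30 mm near the front edge, the only other loose thing by the work; origin at centre of its underside.
There are look-alikes about, which are no part of the job. What is shaped like the guard but pink or purple is not meant.

How it is judged:
By the outcome, as a careful person would: the job done as asked, in the order asked, and still so for the second after the job is handed in, while the arm keeps its last pose, push and grip.
It also fails if it takes over 48 s, if anything falls off the work surface, if the arm or the gripper's body presses on something with over 40 N, if the wrist force passes 120 N, or if a joint passes its speed limit or range.

## Working session

There is one attempt and no reset: what is moved stays moved. The work goes in short steps, Python scripts to look and compute and a tool call to move; the robot and the scene stay as the last step left them, time stands still between calls to the robot, and variables do not carry over. Pictures are saved under pics/ and viewed, at most 10 in all, crops included, and the job is handed in when it is done.

Besides the shell and the picture viewer there is one more tool, called after "Request:" by a JSON object that holds its "method" and its "body", one argument or row to a line. step_arm: Moves the arm, as the interface text tells. Its arguments: {"type":"object","properties":{"rows":{"type":"array"},"jaw":{"type":"number"},"squeeze":{"type":"number"}},"required":["rows"]}

```bash
ls; mkdir -p pics; cat > h.py <<'E'
import numpy as np, cv2
from rig import get_obs, camera, hand_in, cut_out, robot
def cloud(c):
    h,w=c["depth"].shape; f=h/2/np.tan(np.radians(c["fov_y"])/2)
    K=np.array([[f,0,c["cx"]],[0,f,c["cy"]],[0,0,1]])
    u,v=np.meshgrid(np.arange(w),np.arange(h))
    p=cv2.undistortPoints(np.stack([u,v],-1).reshape(-1,1,2).astype(float),K,np.array([c["k1"],0,0,0,0.])).reshape(h,w,2)
    d=c["depth"]; P=np.stack([p[...,0]*d,-p[...,1]*d,-d],-1)
    E=np.array(c["extrinsics"]); W=P@E[:3,:3].T+E[:3,3]; W[d<=0]=np.nan
    return W
E
python3 - <<'E'
from h import *
o=get_obs(); print(o, robot.tip_extent)
for n in("side","top"):
    c=camera(n); W=cloud(c); cv2.imwrite(f"pics/{n}0.png",c["pixels"])
    print(n,np.round(c["extrinsics"],2).tolist(),c["fov_y"],c["k1"])
    for l in("guard","rail","grinder","tension_arm","sand_block_a"):
        for r in cut_out(l,n):
            P=W[r["region"]]; print(l,round(r["confidence"],2),np.round(r["extent"]),np.round(np.nanmedian(P,0),3),np.round(np.nanpercentile(P,[2,98],axis=0),3).tolist(), np.median(c["pixels"][r["region"]],0))
E
```

```text
pics
{'time': 0.0, 'q': array([-1.34550851e+00,  5.28452750e-01,  1.43389607e+00,  6.37875808e-06,
        1.18138230e+00, -1.78508772e-01]), 'joint_velocities': array([-1.01247593e-03,  1.05746587e-03, -1.26541393e-03,  1.40275516e-03,
       -8.71744037e-06,  9.66078367e-04]), 'joint_torque': array([ 2.44174225e-04, -4.40037918e+01, -1.76593155e+01,  6.32757484e-02,
        5.80548355e-02, -1.58522348e-04]), 'position': array([ 0.24551538, -0.57438656,  0.40378144]), 'tool_rot': array([ 9.79687363e-01,  2.00528122e-01, -2.20580723e-05, -1.06900937e-03]), 'ft_force': array([ 0.42530427, -0.90376476,  0.40542643]), 'moment': array([-0.03972992,  0.00733684, -0.03951654]), 'grip_force': 0.0, 'grip_width': 0.08693916909255593} 0.1822
side [[0.97, 0.13, -0.21, 0.29], [-0.25, 0.48, -0.84, -1.1], [-0.0, 0.87, 0.5, 0.69], [0.0, 0.0, 0.0, 1.0]] 56.786355362060995 -0.11388808882278001
guard 0.84 [284. 215.  32.  31.] [ 0.568 -0.01   0.046] [[0.523, -0.026, 0.002], [0.62, 0.079, 0.098]] [138. 123. 229.]
guard 0.65 [294. 361.  54.  69.] [ 0.43  -0.592  0.054] [[0.392, -0.633, 0.002], [0.485, -
[... 345 characters left out ...]
, 0.008], [0.677, 0.235, 0.275]] [ 97. 107. 115.]
tension_arm 0.62 [281. 151.  55.  55.] [0.592 0.18  0.179] [[0.512, 0.137, 0.056], [0.686, 0.566, 0.28]] [ 87. 103. 128.]
sand_block_a 0.79 [247. 235.  30.  17.] [ 0.416 -0.082  0.03 ] [[0.376, -0.096, 0.003], [0.467, -0.04, 0.034]] [ 71. 104. 147.]
sand_block_a 0.75 [280. 152.  52.  55.] [0.597 0.18  0.179] [[0.511, 0.137, 0.025], [0.686, 0.739, 0.279]] [ 87. 103. 130.]
sand_block_a 0.41 [260. 255.  34.  46.] [ 0.444 -0.223  0.054] [[0.392, -0.262, 0.001], [0.484, -0.134, 0.101]] [ 96. 106. 114.]
top [[-0.29, 0.75, -0.59, -0.48], [-0.96, -0.21, 0.19, 0.12], [0.02, 0.62, 0.78, 1.48], [0.0, 0.0, 0.0, 1.0]] 44.40482044403672 -0.1570512430897184
```

View pics/side0.png

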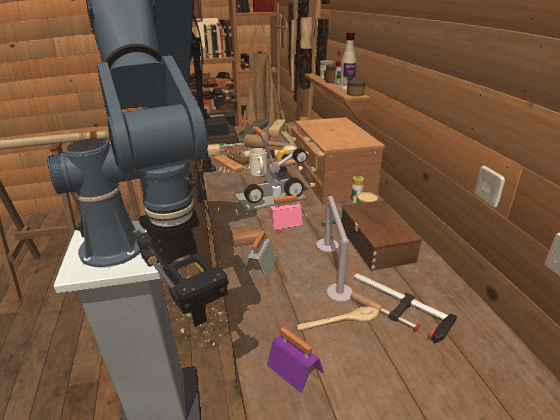

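View pics/top0.png

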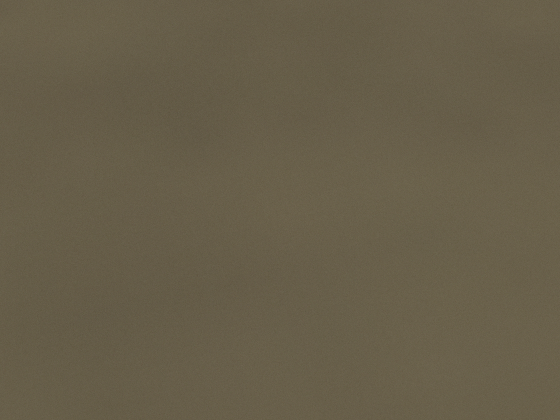

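The side view shows the grey guard at (261,254), look-alikes pink at (286,215) and purple at (294,361), the rail from (327,245) to (340,293), the grinder at (273,190) with its crossbar near (263,133), and the cork block at (247,238). The top camera gives no picture: it is a uniform brown.
Candidates for the guard are those three saddles. By the description, the grey one at (261,254) is meant; the next crop checks it.

```bash
cat >> h.py <<'E'
def axis(P):
    P=P[np.isfinite(P).all(1)]; m=np.median(P,0); P=P[np.abs(P-m).max(1)<.13]
    m=P.mean(0); d=np.linalg.svd(P-m)[2][0]; t=(P-m)@d
    return len(P),np.round(m,4),np.round(d,3),np.round(m+d*(np.percentile(t,1)+np.percentile(t,99))/2,4),np.round(np.ptp(np.percentile(t,[1,99])),3)
E
python3 - <<'E'
from h import *
c=camera("side"); W=cloud(c); im=c["pixels"]
np.savez("s0.npz",W=W,im=im)
a=cv2.resize(im[215:315,220:380],(800,500),interpolation=cv2.INTER_CUBIC)
cv2.imwrite("pics/cropg.png",a)
b=cv2.resize(im[110:220,210:330],(654,600),interpolation=cv2.INTER_CUBIC)
cv2.imwrite("pics/cropt.png",b)
x,y,z=np.moveaxis(W,-1,0)
g=(np.abs(x-.445)<.09)&(np.abs(y+.22)<.09)
m=g&(z>.078)&(z<.11); print("grip",axis(W[m]), np.nanmax(z[m]))
for lo,hi in((.07,.086),(.09,.099),(.099,.11)):
    print(lo,axis(W[g&(z>lo)&(z<hi)]))
print("all guard",np.nanmin(x[g&(z>.01)]),np.nanmax(x[g&(z>.01)]),np.nanmin(y[g&(z>.01)]),np.nanmax(y[g&(z>.01)]))
r=(x>.55)&(x<.76)&(y>-.47)&(y<-.06)&(z>.15)&(z<.2)
print("rail",axis(W[r]),np.nanmax(z[r]))
v=r&(z>.174);print("railtop",axis(W[v]))
t=(np.abs(x-.53)<.15)&(np.abs(y-.18)<.2)&(z>.24)&(z<.3)
print("hand",axis(W[t]))
for q in W[t][::6]: print(np.round(q,3),end=" ")
print()
for zz in np.arange(.1,.3,.02):
    k=(np.abs(x-.58)<.14)&(np.abs(y-.18)<.12)&(z>zz)&(z<zz+.02)
    if k.sum(): print(round(zz,2),k.sum(),np.round(np.percentile(W[k],[2,50,98],axis=0),3).tolist())
E
```

```text
grip (127, array([ 0.4353, -0.2167,  0.0965]), array([-0.512, -0.857, -0.054]), array([ 0.4382, -0.2119,  0.0968]), np.float64(0.075)) 0.10258680159427769
0.07 (16, array([ 0.4327, -0.2203,  0.0767]), array([-0.535, -0.845,  0.006]), array([ 0.4378, -0.2122,  0.0766]), np.float64(0.067))
0.09 (40, array([ 0.4342, -0.2218,  0.0952]), array([-0.548, -0.837,  0.003]), array([ 0.4393, -0.2141,  0.0951]), np.float64(0.072))
0.099 (66, array([ 0.4374, -0.2104,  0.1003]), array([-0.499, -0.866,  0.011]), array([ 0.4376, -0.21  ,  0.1003]), np.float64(0.074))
all guard 0.3853134486101901 0.48925387910381246 -0.26876623761435436 -0.16429230760726066
rail (342, array([ 0.6287, -0.315 ,  0.1736]), array([-0.19 , -0.98 , -0.057]), array([ 0.6337, -0.2892,  0.1751]), np.float64(0.205)) 0.1812259053719918
railtop (253, array([ 0.6351, -0.2854,  0.1775]), array([-0.192, -0.981, -0.002]), array([ 0.6374, -0.2737,  0.1776]), np.float64(0.223))
hand (102, array([0.523 , 0.1697, 0.2717]), array([ 0.242, -0.97 , -0.005]), array([0.5212, 0.1768, 0.2717]), np.float64(0.09))
[0.51  0.216 0.28 ] [0.513 0.21
[... 366 characters left out ...]
.719, 0.254, 0.119]]
0.12 59 [[0.553, 0.178, 0.121], [0.571, 0.185, 0.131], [0.592, 0.202, 0.14]]
0.14 127 [[0.558, 0.112, 0.141], [0.614, 0.185, 0.151], [0.718, 0.202, 0.16]]
0.16 206 [[0.558, 0.113, 0.16], [0.683, 0.161, 0.171], [0.717, 0.29, 0.18]]
0.18 219 [[0.551, 0.111, 0.18], [0.703, 0.164, 0.191], [0.717, 0.296, 0.2]]
0.2 69 [[0.541, 0.117, 0.2], [0.706, 0.18, 0.202], [0.715, 0.277, 0.217]]
0.22 21 [[0.532, 0.175, 0.22], [0.54, 0.179, 0.23], [0.547, 0.185, 0.24]]
0.24 11 [[0.523, 0.175, 0.241], [0.531, 0.179, 0.246], [0.541, 0.183, 0.258]]
0.26 82 [[0.507, 0.135, 0.264], [0.522, 0.16, 0.275], [0.54, 0.218, 0.28]]
0.28 9 [[0.51, 0.133, 0.28], [0.52, 0.2, 0.281], [0.535, 0.216, 0.281]]
```

View pics/cropg.png

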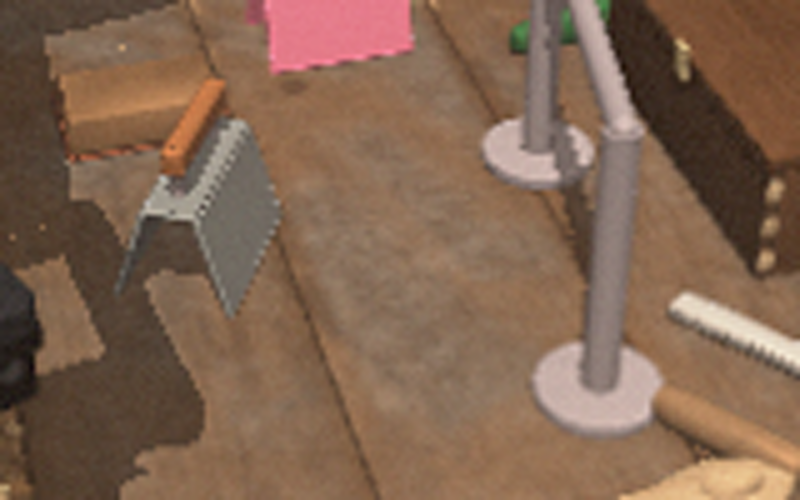

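View pics/cropt.png

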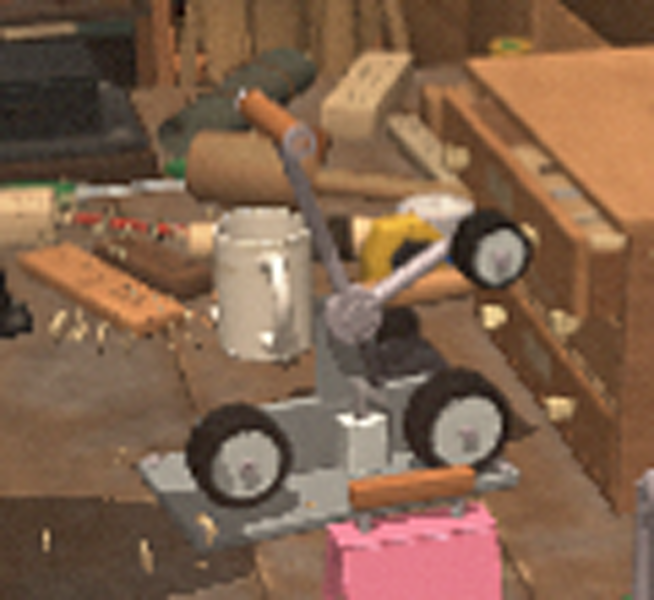

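The crops confirm the grey saddle with the wooden grip (about (261,254) in the picture) as the guard. Its bar top measures z = 0.100 and the rail top z = 0.178, both as described. The crossbar is at z = 0.272, leaning towards the robot. I'll move above the guard.

Request:
{"method": "step_arm", "body": {
  "rows": [
    [0.019,0.036,0,0,0,3.7],
    [0.019,0.036,0,0,0,3.7],
    [0.019,0.036,0,0,0,3.7],
    [0.019,0.036,0,0,0,3.7],
    [0.019,0.036,0,0,0,3.7],
    [0.019,0.036,0,0,0,3.7],
    [0.019,0.036,0,0,0,3.7],
    [0.019,0.036,0,0,0,3.7],
    [0.02,0.037,0,0,0,3.7],
    [0.02,0.038,0,0,0,3.8],
    [0,0,0,0,0,0],
    [0,0,0,0,0,0]
  ],
  "jaw": 0.06,
  "squeeze": 20
}}

```text
time: 2.15
position: [0.4376, -0.212, 0.4049]
tool_rot: [0.865, 0.502, -0.0, 0.0]
ft_force: [0.3, -0.5, -0.3]
grip_width: 0.0601
grip_force: 0.0
```

```bash
cat >> h.py <<'E'
from scipy.spatial.transform import Rotation as Ro
def st():
    o=get_obs(); R=Ro.from_quat(o["tool_rot"]).as_matrix()
    print("t",round(o["time"],2),"p",np.round(o["position"],4),"z",np.round(R[:,2],3),"yang",round(np.degrees(np.arctan2(R[1,1],R[0,1])),2),"q",np.round(o["q"],3),"F",np.round(o["ft_force"],1),"w",round(o["grip_width"],4),"gf",round(o["grip_force"],1),"grasp",np.round(o["position"]+.164*R[:,2],4))
E
python3 - <<'E'
from h import *
st()
c=camera("side"); W=cloud(c); cv2.imwrite("pics/s1.png",c["pixels"])
x,y,z=np.moveaxis(W,-1,0)
g=(np.abs(x-.445)<.07)&(np.abs(y+.22)<.07)
print(axis(W[g&(z>.099)&(z<.11)]),axis(W[g&(z>.09)&(z<.11)]))
k=(x>.68)&(x<1)&(y>-.45)&(y<-.1)&(z>.03)&(z<.4)
print("box",np.round(np.percentile(W[k],[1,50,99],axis=0),3))
E
```

```text
t 2.15 p [ 0.4376 -0.212   0.4049] z [ 0.    -0.001 -1.   ] yang -29.75 q [-6.810e-01  3.420e-01  1.772e+00 -1.000e-03  1.027e+00 -1.620e-01] F [ 0.3 -0.5 -0.3] w 0.0601 gf 0.0 grasp [ 0.4377 -0.2122  0.2409]
(62, array([ 0.4369, -0.2111,  0.1003]), array([-0.516, -0.857, -0.002]), array([ 0.4372, -0.2107,  0.1003]), np.float64(0.074)) (108, array([ 0.4355, -0.2157,  0.098 ]), array([-0.515, -0.856, -0.034]), array([ 0.4378, -0.2119,  0.0982]), np.float64(0.075))
box [[ 0.737 -0.315  0.031]
 [ 0.798 -0.251  0.086]
 [ 0.889 -0.103  0.09 ]]
```

Request:
{"method": "step_arm", "body": {
  "rows": [
    [0,0.001,-0.035,0,0,-0.8],
    [0,0,-0.035,0,0,0],
    [0,0,-0.035,0,0,0],
    [0,0,-0.025,0,0,0],
    [0,0,-0.018,0,0,0],
    [0,0,0,0,0,0],
    [0,0,0,0,0,0]
  ]
}}

```text
time: 3.08
position: [0.4376, -0.2117, 0.2572]
tool_rot: [0.869, 0.495, 0.0, 0.001]
ft_force: [-0.0, -0.2, 0.6]
grip_width: 0.0599
grip_force: 0.0
```

Request:
{"method": "step_arm", "body": {
  "rows": [
    [0,0,0,0,0,0],
    [0,0,0,0,0,0],
    [0,0,0,0,0,0],
    [0,0,0,0,0,0],
    [0,0,0,0,0,0]
  ],
  "jaw": 0.0,
  "squeeze": 30
}}

```text
time: 3.7
position: [0.4376, -0.2106, 0.2568]
tool_rot: [0.868, 0.496, -0.0, -0.0]
ft_force: [-1.5, 0.9, 1.8]
grip_width: 0.0178
grip_force: 0.5
```

Request:
{"method": "step_arm", "body": {
  "rows": [
    [0,0,0,0,0,0],
    [0,0,0,0,0,0],
    [0,0,0,0,0,0]
  ]
}}

```text
time: 4.08
position: [0.4375, -0.2106, 0.2566]
tool_rot: [0.868, 0.496, -0.0, -0.0]
ft_force: [-0.2, 0.1, -1.5]
grip_width: 0.0138
grip_force: 29.8
```

Request:
{"method": "step_arm", "body": {
  "rows": [
    [0,0,0.015,0,0,0],
    [0,0,0.03,0,0,0],
    [0,0,0.035,0,0,3.2],
    [0,0,0.035,0,0,3.2],
    [0,0,0.035,0,0,3.2],
    [0,0,0.03,0,0,3.2],
    [0,0,0.02,0,0,3.3],
    [0,0,0.01,0,0,3.3],
    [0,0,0,0,0,0]
  ]
}}

```text
time: 5.2
position: [0.4375, -0.2106, 0.4673]
tool_rot: [0.773, 0.635, 0.0, 0.001]
ft_force: [0.4, 0.3, -1.6]
grip_width: 0.0138
grip_force: 29.8
```

```bash
python3 - <<'E'
from h import *
st()
c=camera("side"); W=cloud(c)
x,y,z=np.moveaxis(W,-1,0)
r=(x>.55)&(x<.76)&(y>-.47)&(y<-.1)&(z>.15)&(z<.2)
for lo in(.165,.174,.1765): print("rail",lo,axis(W[r&(z>lo)]))
for yy in(-.36,-.32,-.28,-.24,-.2):
    k=r&(np.abs(y-yy)<.012); print(yy,np.round(np.percentile(x[k&(z>.166)],[3,97]),4), np.round(np.nanmedian(x[k&(z>.1765)]),4))
g=(np.abs(x-.445)<.08)&(np.abs(y+.22)<.08)&(z>.18)&(z<.30)
print("guard",g.sum(),np.round(np.nanpercentile(W[g],[1,50,99],axis=0),3))
for lo in np.arange(.195,.3,.01):
    k=g&(z>=lo)&(z<lo+.01)
    if k.sum()>15: print(round(lo,3),axis(W[k]))
cv2.imwrite("pics/s2.png",cv2.resize(c["pixels"][150:310,180:400],(800,582)))
E
```

```text
t 5.2 p [ 0.4375 -0.2106  0.4673] z [ 0.001 -0.001 -1.   ] yang -11.2 q [-0.679  0.261  1.692  0.     1.187 -0.484] F [ 0.4  0.3 -1.6] w 0.0138 gf 29.8 grasp [ 0.4378 -0.2108  0.3033]
rail 0.165 (310, array([ 0.6319, -0.299 ,  0.1761]), array([-0.189, -0.982, -0.016]), array([ 0.6353, -0.2809,  0.1764]), np.float64(0.218))
rail 0.174 (249, array([ 0.6348, -0.2867,  0.1776]), array([-0.192, -0.981, -0.002]), array([ 0.637 , -0.2751,  0.1777]), np.float64(0.22))
rail 0.1765 (187, array([ 0.6357, -0.2855,  0.1784]), array([-0.196, -0.981, -0.002]), array([ 0.6378, -0.275 ,  0.1784]), np.float64(0.219))
-0.36 [0.6133 0.6286] 0.6204
-0.32 [0.6209 0.6344] 0.6298
-0.28 [0.6282 0.6435] 0.6359
-0.24 [0.6367 0.6519] 0.6455
-0.2 [0.644  0.6593] 0.6524
guard 452 [[ 0.397 -0.263  0.216]
 [ 0.436 -0.23   0.266]
 [ 0.477 -0.162  0.299]]
0.215 (39, array([ 0.4381, -0.2205,  0.22  ]), array([-0.962, -0.271, -0.017]), array([ 0.4391, -0.2202,  0.22  ]), np.float64(0.101))
0.225 (45, array([ 0.4386, -0.2227,  0.2298]), array([0.441, 0.897, 0.019]), array([ 0.4428, -0.2141,  0.23  ]), np.float64(0.11))

[... 237 characters left out ...]
 0.25  ]), np.float64(0.093))
0.255 (46, array([ 0.4369, -0.2214,  0.2598]), array([-0.305, -0.952,  0.015]), array([ 0.4402, -0.211 ,  0.2597]), np.float64(0.1))
0.265 (62, array([ 0.4385, -0.2241,  0.2711]), array([-0.218, -0.976,  0.011]), array([ 0.4409, -0.2133,  0.271 ]), np.float64(0.094))
0.275 (116, array([ 0.434 , -0.2352,  0.2777]), array([-0.264, -0.965,  0.004]), array([ 0.4352, -0.2306,  0.2777]), np.float64(0.058))
0.285 (33, array([ 0.4358, -0.2266,  0.2904]), array([0.96 , 0.281, 0.011]), array([ 0.4378, -0.226 ,  0.2904]), np.float64(0.027))
0.295 (19, array([ 0.4339, -0.2285,  0.2979]), array([-0.019,  0.998, -0.054]), array([ 0.434 , -0.2322,  0.2981]), np.float64(0.033))
```

View pics/s2.png

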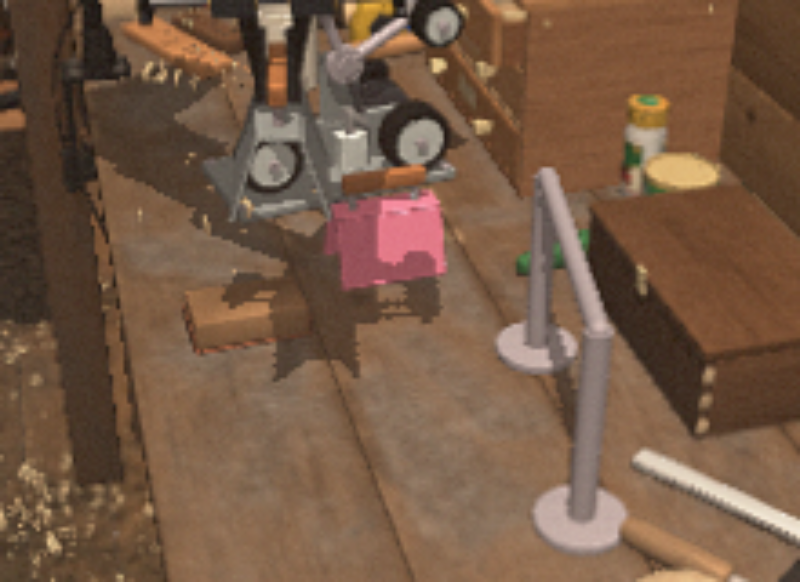

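The picture shows the guard held upright, at about (257,185) in the full frame, with the block untouched. Next I carry it over the bar.

Request:
{"method": "step_arm", "body": {
  "rows": [
    [0.015,-0.005,0,0,0,0],
    [0.025,-0.008,0,0,0,0],
    [0.03,-0.01,0,0,0,0],
    [0.03,-0.01,0,0,0,0],
    [0.03,-0.01,0,0,0,0],
    [0.03,-0.01,0,0,0,0],
    [0.025,-0.007,0,0,0,0],
    [0.0145,-0.004,0,0,0,0],
    [0,0,0,0,0,0],
    [0,0,0,0,0,0],
    [0,0,0,0,0,0]
  ]
}}

```text
time: 6.62
position: [0.6367, -0.2746, 0.4666]
tool_rot: [0.773, 0.635, -0.0, -0.0]
ft_force: [-1.4, 0.2, -2.0]
grip_width: 0.0139
grip_force: 29.8
```

```bash
python3 - <<'E'
from h import *
st()
c=camera("side"); W=cloud(c)
d=np.array([.193,.981,0]); n=np.array([.981,-.193,0]); o=np.array([.637,-.275,0])
a=(W-o)@n; t=(W-o)@d; z=W[...,2]
near=(np.abs(a)<.06)&(np.abs(t)<.14)
for lo in np.arange(.15,.32,.01):
    k=near&(z>=lo)&(z<lo+.01)
    if k.sum()>5: print(round(lo,3),k.sum(),"a",np.round(np.percentile(a[k],[2,50,98]),4),"t",np.round(np.percentile(t[k],[2,50,98]),3))
# guard front end face (t about -50mm)
k=near&(np.abs(t+.05)<.006)&(z>.2)
for lo in np.arange(.2,.28,.01):
    j=k&(z>=lo)&(z<lo+.01)
    if j.sum()>2: print("end",round(lo,3),np.round([a[j].min(),a[j].max()],4))
cv2.imwrite("pics/s3.png",cv2.resize(c["pixels"][130:310,240:420],(600,600)))
E
```

```text
t 6.62 p [ 0.6367 -0.2746  0.4666] z [-0.001  0.    -1.   ] yang -11.18 q [-0.568  0.571  1.17  -0.     1.401 -0.373] F [-1.4  0.2 -2. ] w 0.0139 gf 29.8 grasp [ 0.6366 -0.2745  0.3026]
0.15 30 a [-0.0085 -0.0011  0.0107] t [-0.117 -0.114 -0.107]
0.16 31 a [-0.0089 -0.0027  0.0082] t [-0.117 -0.112 -0.024]
0.17 250 a [-0.0069 -0.0007  0.0086] t [-0.113 -0.039  0.07 ]
0.18 7 a [-0.0021  0.0018  0.003 ] t [-0.086 -0.05   0.013]
0.21 40 a [-0.0366 -0.0348  0.0339] t [-0.047 -0.022  0.047]
0.22 70 a [-0.0353 -0.0321  0.0303] t [-0.048 -0.005  0.046]
0.23 70 a [-0.0316 -0.0289  0.0274] t [-0.048 -0.017  0.047]
0.24 60 a [-0.0285 -0.026   0.0235] t [-0.048 -0.01   0.047]
0.25 66 a [-0.0251 -0.0226  0.0224] t [-0.049 -0.015  0.047]
0.26 61 a [-0.0217 -0.0196  0.0198] t [-0.047 -0.011  0.048]
0.27 179 a [-0.018  -0.0067  0.0163] t [-0.048 -0.023  0.048]
0.28 22 a [-0.015  -0.0028  0.0153] t [-0.032 -0.018  0.   ]
0.29 44 a [-0.0157 -0.0064  0.0146] t [-0.036 -0.012  0.009]
0.3 72 a [-0.0159 -0.0031  0.0159] t [-0.037 -0.012  0.013]
0.31 74 a [-0.0171  0.0015  0.0169] t [-0.035 -0.009  0.024]
end 0.21 [-0.0344  0.0339]
end 0.22 [-0.0328  0.0308]
end 0.23 [-0.0309  0.0297]
end 0.24 [-0.0261  0.0261]
end 0.25 [-0.0224  0.0232]
end 0.26 [-0.0217  0.0199]
end 0.27 [-0.018   0.0164]
```

View pics/s3.png

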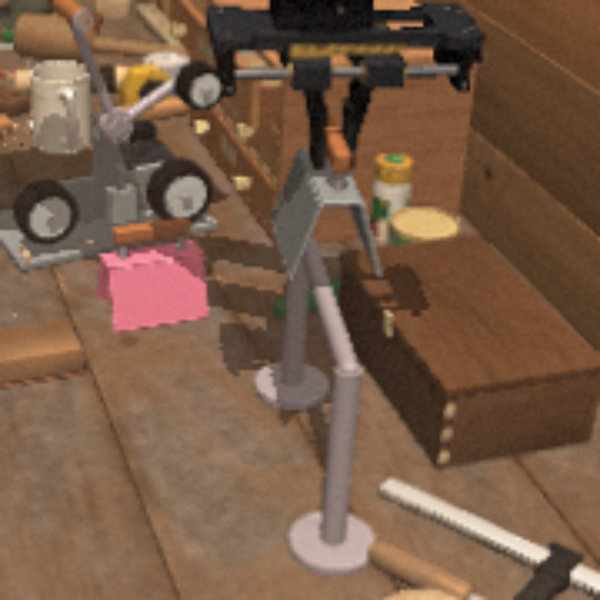

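The guard is centred over the bar to within 1 mm and parallel to it: in the full frame it sits at about (340,195), with the bar running from (332,205) to (344,240). I lower it now.

Request:
{"method": "step_arm", "body": {
  "rows": [
    [0,0,-0.02,0,0,0],
    [0,0,-0.02,0,0,0],
    [0,0,-0.02,0,0,0],
    [0,0,-0.015,0,0,0],
    [0,0,-0.01,0,0,0],
    [0,0,-0.005,0,0,0],
    [0,0,-0.002,0,0,0],
    [0,0,0,0,0,0],
    [0,0,0,0,0,0]
  ]
}}

```text
time: 7.8
position: [0.6372, -0.2748, 0.3754]
tool_rot: [0.773, 0.635, 0.0, 0.001]
ft_force: [0.2, 0.5, -1.9]
grip_width: 0.0137
grip_force: 29.8
```

Request:
{"method": "step_arm", "body": {
  "rows": [
    [0,0,-0.0015,0,0,0],
    [0,0,-0.001,0,0,0],
    [0,0,0,0,0,0]
  ]
}}

```text
time: 8.18
position: [0.6371, -0.2747, 0.3727]
tool_rot: [0.773, 0.635, 0.0, 0.0]
ft_force: [-0.4, 0.5, 0.2]
grip_width: 0.0141
grip_force: 29.8
```

Request:
{"method": "step_arm", "body": {
  "rows": [
    [0,0,-0.0005,0,0,0],
    [0,0,0,0,0,0]
  ]
}}

```text
time: 8.43
position: [0.6371, -0.2747, 0.3727]
tool_rot: [0.773, 0.635, 0.0, 0.0]
ft_force: [-1.6, 0.9, 4.7]
grip_width: 0.0137
grip_force: 29.8
```

Request:
{"method": "step_arm", "body": {
  "rows": [
    [0,0,0,0,0,0],
    [0,0,0,0,0,0],
    [0,0,0,0,0,0],
    [0,0,0,0,0,0],
    [0,0,0.005,0,0,0],
    [0,0,0.015,0,0,0],
    [0,0,0.025,0,0,0],
    [0,0,0.025,0,0,0],
    [0,0,0.02,0,0,0],
    [0,0,0,0,0,0]
  ],
  "jaw": 0.05
}}

```text
time: 9.68
position: [0.6374, -0.2748, 0.4652]
tool_rot: [0.772, 0.635, 0.001, 0.003]
ft_force: [-0.1, -1.0, -0.2]
grip_width: 0.05
grip_force: 0.0
```

```bash
python3 - <<'E'
from h import *
st()
c=camera("side"); W=cloud(c)
d=np.array([.193,.981,0]); n=np.array([.981,-.193,0]); o=np.array([.637,-.275,0])
a=(W-o)@n; t=(W-o)@d; z=W[...,2]
near=(np.abs(a)<.06)&(np.abs(t)<.14)
for lo in np.arange(.1,.24,.01):
    k=near&(z>=lo)&(z<lo+.01)&(t>-.1)
    if k.sum()>5: print(round(lo,3),k.sum(),"a",np.round(np.percentile(a[k],[2,50,98]),4),"t",np.round(np.percentile(t[k],[2,50,98]),3))
x,y,z=np.moveaxis(W,-1,0)
# handle from current view
t=(np.abs(x-.53)<.1)&(np.abs(y-.18)<.12)&(z>.262)&(z<.3); print("hand",axis(W[t]))
t&=z>.277; print("handtop",axis(W[t]))
s=(np.abs(x-.54)<.06)&(np.abs(y-.18)<.05)&(z>.15)&(z<.25)
print("stem",axis(W[s]))
p=cv2.imwrite("pics/s4.png",cv2.resize(c["pixels"][110:310,220:420],(600,600)))
for l in ("tension_arm","grinder"):
    for r in cut_out(l,"side")[:1]:
        P=W[r["region"]]; print(l,r["confidence"],np.round(r["extent"]))
        if l=="grinder":
            b=P[(P[:,2]<.03)&(P[:,2]>.004)]; print(axis(b),np.round(cv2.minAreaRect((b[:,:2]*1000).astype(np.float32)),1))
E
```

```text
t 9.68 p [ 0.6374 -0.2748  0.4652] z [ 0.005 -0.003 -1.   ] yang -11.16 q [-0.568  0.572  1.172  0.     1.391 -0.373] F [-0.1 -1.  -0.2] w 0.05 gf 0.0 grasp [ 0.6383 -0.2754  0.3012]
0.11 8 a [-0.0332 -0.0324 -0.0291] t [-0.046 -0.004  0.044]
0.12 52 a [-0.0325 -0.0307  0.0361] t [-0.048 -0.012  0.047]
0.13 51 a [-0.0301 -0.0279  0.033 ] t [-0.049 -0.017  0.048]
0.14 56 a [-0.0277 -0.0253  0.0287] t [-0.048 -0.006  0.045]
0.15 61 a [-0.0244 -0.0224  0.0263] t [-0.048 -0.003  0.111]
0.16 60 a [-0.0219 -0.0199  0.0224] t [-0.048 -0.007  0.111]
0.17 178 a [-0.019  -0.0044  0.0167] t [-0.097 -0.045  0.112]
0.18 182 a [-0.0158 -0.0042  0.017 ] t [-0.048 -0.017  0.049]
0.19 6 a [-0.0023  0.0004  0.0027] t [-0.033 -0.029 -0.029]
0.2 29 a [-0.0078 -0.0067  0.0057] t [-0.038 -0.034  0.039]
0.21 96 a [-0.0075 -0.0023  0.0054] t [-0.038 -0.006  0.038]
hand (90, array([0.5222, 0.1688, 0.2745]), array([ 0.252, -0.967, -0.034]), array([0.5197, 0.1784, 0.2748]), np.float64(0.087))
handtop (37, array([0.5235, 0.1721, 0.2791]), array([ 0.191, -0.982, -0.005]), array([0.5225, 0.1774, 0.2791]), np.float64(0.084))
stem (95, array([0.5513, 0.1819, 0.1986]), array([ 0.383,  0.075, -0.921]), array([0.553 , 0.1823, 0.1946]), np.float64(0.115))
tension_arm 0.77 [279. 152.  55.  55.]
grinder 0.67 [273. 169.  70.  83.]Traceback (most recent call last):
  File "<stdin>", line 21, in <module>
    return _wrapfunc(a, 'round', decimals=decimals, out=out)
    return _wrapit(obj, method, *args, **kwds)
    conv = _array_converter(obj)
ValueError: setting an array element with a sequence. The requested array has an inhomogeneous shape after 1 dimensions. The detected shape was (3,) + inhomogeneous part.
```

View pics/s4.png

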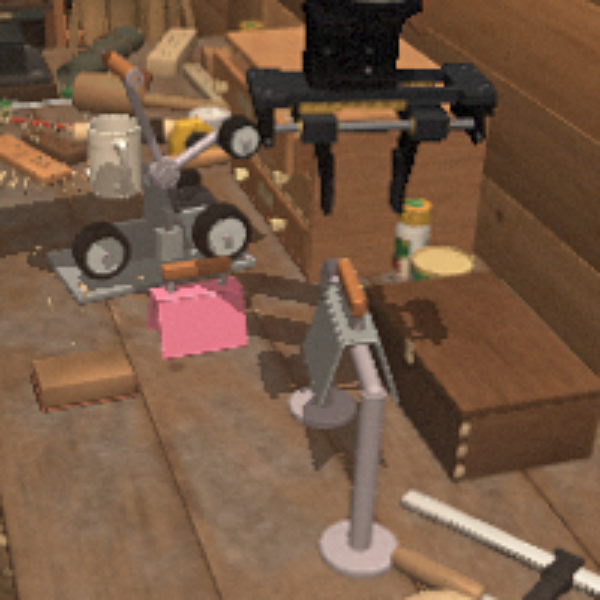

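The guard hangs astride the bar, with its grip top at z = 0.216 as expected, at about (340,205) in the full frame. The gripper is clear above it and the pink look-alike and the block are undisturbed. Next I work out the push.

```bash
python3 - <<'E'
from h import *
W=np.load("s0.npz")["W"]; x,y,z=np.moveaxis(W,-1,0)
k=(x>.35)&(x<.9)&(y>-.1)&(y<.5)&(z>.22)&(z<.6)
H={}
for p in W[k]:
    key=(round(float(p[0])//.05*.05,2),round(float(p[1])//.05*.05,2)); H.setdefault(key,[]).append(p[2])
for kk in sorted(H): print(kk,len(H[kk]),round(max(H[kk]),3),end="; ")
# fit: bar axis from points, ends
t=(np.abs(x-.53)<.06)&(np.abs(y-.18)<.07)&(z>.255)&(z<.3)
P=W[t]; 
from scipy.optimize import least_squares
P=P[P[:,2]>.262]
def f(v):
    d=np.array([-np.sin(v[2]),np.cos(v[2]),0]); c=np.array([v[0],.177,v[1]])
    r=P-c; t=r@d; return np.linalg.norm(r-np.outer(t,d),axis=1)-.010
s=least_squares(f,[.523,.271,.2],loss="soft_l1",f_scale=.002); print("\nbar x at y=.177, z, yaw",s.x, np.abs(s.fun).mean())
E
```

```text
(0.35, 0.45) 6 0.552; (0.5, 0.1) 34 0.28; (0.5, 0.15) 73 0.281; (0.5, 0.2) 16 0.281; (0.7, 0.1) 2 0.221; (0.75, 0.1) 3 0.221; (0.75, 0.15) 4 0.221; (0.8, 0.05) 1 0.22; (0.85, 0.3) 1 0.33; (0.85, 0.35) 10 0.331; (0.85, 0.4) 16 0.328; (0.85, 0.45) 15 0.33; 
bar x at y=.177, z, yaw [0.52422894 0.27045362 0.18318907] 0.0014541200670039388
```

Request:
{"method": "step_arm", "body": {
  "rows": [
    [0,0,0.015,0,0,0],
    [-0.01,0.01,0.015,0,0,-3],
    [-0.015,0.035,0,0,0,-5.6],
    [-0.015,0.035,0,0,0,-5.6],
    [-0.015,0.035,0,0,0,-5.6],
    [-0.015,0.035,0,0,0,-5.6],
    [-0.015,0.035,0,0,0,-5.6],
    [-0.015,0.035,0,0,0,-5.6],
    [-0.015,0.035,0,0,0,-5.6],
    [-0.015,0.035,0,0,0,-5.6],
    [0,0,0,0,0,0],
    [0,0,0,0,0,0]
  ],
  "jaw": 0.03
}}

```text
time: 11.32
position: [0.5075, 0.0151, 0.4923]
tool_rot: [0.963, 0.268, 0.001, 0.001]
ft_force: [0.5, 0.4, 0.7]
grip_width: 0.03
grip_force: 0.0
```

Request:
{"method": "step_arm", "body": {
  "rows": [
    [-0.0085,0.03,0,0,0,-4.1],
    [-0.0085,0.03,0,0,0,-4.1],
    [-0.0085,0.03,0,0,0,-4.1],
    [-0.0085,0.03,0,0,0,-4.1],
    [-0.0085,0.031,0,0,0,-4.2],
    [0,0,-0.015,0,0,0],
    [0,0,-0.025,0,0,0],
    [0,0,-0.018,0,0,0],
    [0,0,0,0,0,0],
    [0,0,0,0,0,0]
  ]
}}

```text
time: 12.58
position: [0.4656, 0.1658, 0.4344]
tool_rot: [0.996, 0.091, 0.001, 0.0]
ft_force: [-0.2, 0.2, -0.1]
grip_width: 0.0299
grip_force: 0.0
```

```bash
python3 - <<'E'
from h import *
st()
c=camera("side"); W=cloud(c)
cv2.imwrite("pics/s5.png",cv2.resize(c["pixels"][90:230,190:340],(640,600)))
E
```

```text
t 12.57 p [0.4656 0.1658 0.4344] z [ 0.001  0.    -1.   ] yang -79.61 q [ 0.116  0.313  1.718 -0.     1.11   1.505] F [-0.2  0.2 -0.1] w 0.0299 gf 0.0 grasp [0.4658 0.1658 0.2704]
```

View pics/s5.png

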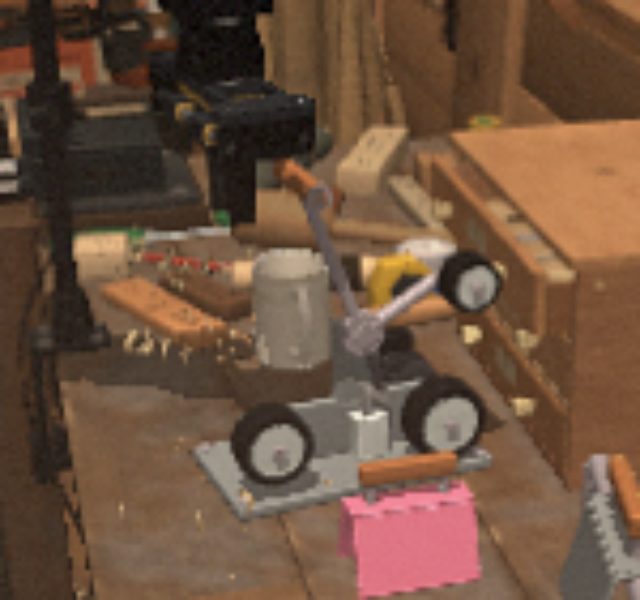

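The fingers stand in front of the crossbar, at crop (235,190), i.e. about (245,134) in the full frame, at the right height. I start pushing.

Request:
{"method": "step_arm", "body": {
  "rows": [
    [0.0098,0.0018,0,0,0,0],
    [0.0098,0.0018,0,0,0,0],
    [0.0098,0.0018,0,0,0,0],
    [0.0098,0.0018,0,0,0,0],
    [0.0098,0.0018,0.001,0,0,0],
    [0.0098,0.0018,0.001,0,0,0],
    [0.0098,0.0018,0.001,0,0,0],
    [0.0098,0.0018,0.001,0,0,0],
    [0.0098,0.0018,0,0,0,0],
    [0.0098,0.0018,0,0,0,0]
  ]
}}

```text
time: 13.88
position: [0.562, 0.1843, 0.438]
tool_rot: [0.996, 0.091, -0.002, 0.0]
ft_force: [-4.5, -0.5, 3.5]
grip_width: 0.0298
grip_force: 2.5
```

Request:
{"method": "step_arm", "body": {
  "rows": [
    [0.0098,0.0018,0,0,0,0],
    [0.0098,0.0018,0,0,0,0],
    [0,0,0,0,0,0]
  ]
}}

```text
time: 14.25
position: [0.5815, 0.1878, 0.4371]
tool_rot: [0.996, 0.091, -0.003, 0.0]
ft_force: [-7.3, -2.1, 3.0]
grip_width: 0.0301
grip_force: 3.3
```

Request:
{"method": "step_arm", "body": {
  "rows": [
    [0.005,0.0009,0,0,0,0],
    [0.005,0.0009,0,0,0,0],
    [0,0,0,0,0,0]
  ]
}}

```text
time: 14.62
position: [0.5906, 0.1894, 0.436]
tool_rot: [0.996, 0.091, -0.005, 0.001]
ft_force: [-6.9, -2.7, 0.4]
grip_width: 0.0299
grip_force: 3.7
```

Request:
{"method": "step_arm", "body": {
  "rows": [
    [0.003,0.0005,0,0,0,0],
    [0.003,0.0005,0,0,0,0],
    [0,0,0,0,0,0]
  ]
}}

```text
time: 15.0
position: [0.5959, 0.1904, 0.4352]
tool_rot: [0.996, 0.091, -0.006, 0.001]
ft_force: [-8.1, -3.0, -1.9]
grip_width: 0.03
grip_force: 4.1
```

```bash
python3 - <<'E'
from h import *
st()
c=camera("side"); W=cloud(c); x,y,z=np.moveaxis(W,-1,0)
n=np.array([.983,.182,0]); o=np.array([.5743,.186,0]); a=(W-o)@n
d=np.array([-.182,.983,0]); t=(W-o)@d
k=(np.abs(a)<.12)&(np.abs(t)<.03)
for lo in np.arange(.15,.30,.01):
    j=k&(z>=lo)&(z<lo+.01)
    if j.sum()>3: print(round(lo,2),j.sum(),"a",np.round(np.percentile(a[j],[5,50,95]),4))
cv2.imwrite("pics/s6.png",cv2.resize(c["pixels"][90:230,190:340],(640,600)))
E
```

```text
t 15.0 p [0.5959 0.1904 0.4352] z [-0.013 -0.002 -1.   ] yang -79.56 q [ 1.310e-01  4.990e-01  1.393e+00 -1.000e-03  1.262e+00  1.520e+00] F [-8.1 -3.  -1.9] w 0.03 gf 4.1 grasp [0.5938 0.19   0.2712]
0.15 12 a [-0.0026  0.0037  0.0092]
0.16 13 a [0.0041 0.0117 0.1129]
0.17 21 a [0.0074 0.111  0.1184]
0.18 12 a [0.0099 0.0154 0.1154]
0.19 10 a [0.012  0.0173 0.0234]
0.2 8 a [0.015  0.0178 0.0252]
0.21 9 a [0.0168 0.0227 0.0274]
0.22 12 a [0.0197 0.0248 0.0307]
0.23 9 a [0.0232 0.0274 0.0327]
0.24 6 a [0.027  0.0314 0.0335]
0.25 15 a [0.0095 0.0155 0.024 ]
0.26 30 a [0.0087 0.0171 0.0302]
0.27 32 a [0.0095 0.0201 0.0329]
0.28 35 a [0.0088 0.0188 0.0399]
0.29 25 a [0.0088 0.0163 0.0252]
```

View pics/s6.png

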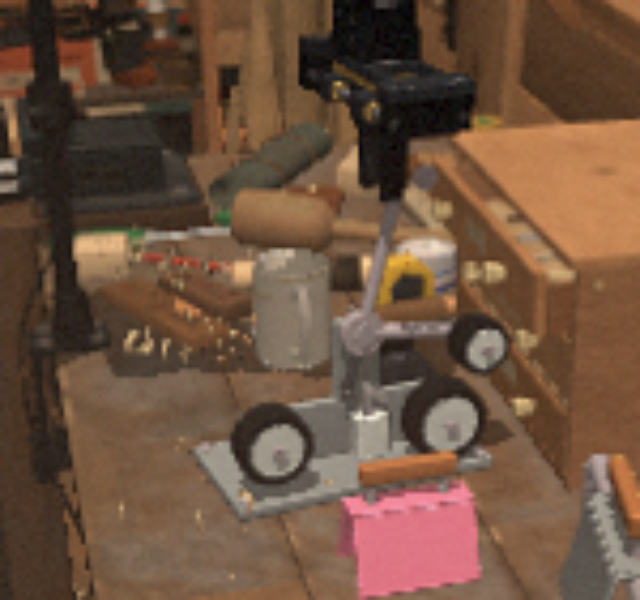

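The arm now leans away from the robot by about 0.24 rad (swing about 0.59), with the stem running from crop (360,325) to (425,180). The end stop is a few millimetres on.

Request:
{"method": "step_arm", "body": {
  "rows": [
    [0.003,0.0005,0,0,0,0],
    [0.003,0.0005,0,0,0,0],
    [0,0,0,0,0,0]
  ]
}}

```text
time: 15.42
position: [0.5988, 0.191, 0.435]
tool_rot: [0.996, 0.091, -0.013, 0.001]
ft_force: [-17.8, -4.4, 4.2]
grip_width: 0.0303
grip_force: 9.6
```

Request:
{"method": "step_arm", "body": {
  "rows": [
    [0,0,0,0,0,0],
    [0,0,0,0,0,0],
    [0,0,0,0,0,0],
    [0,0,0,0,0,0]
  ]
}}

```text
time: 15.92
position: [0.5987, 0.191, 0.435]
tool_rot: [0.996, 0.091, -0.012, 0.001]
ft_force: [-18.0, -4.8, 4.5]
grip_width: 0.03
grip_force: 9.5
```

```bash
python3 - <<'E'
from h import *
st()
c=camera("side"); W=cloud(c); z=W[...,2]
n=np.array([.983,.182,0]); o=np.array([.5743,.186,0]); a=(W-o)@n; t=(W-o)@np.array([-.182,.983,0])
k=(np.abs(a-.01)<.035)&(np.abs(t)<.02)&(z>.16)&(z<.245); p=np.polyfit(z[k],a[k],1); print("swing",np.arctan(p[0])+.35)
d=np.array([.193,.981,0]); n=np.array([.981,-.193,0]); o=np.array([.637,-.275,0])
a=(W-o)@n; t=(W-o)@d; k=(np.abs(a)<.03)&(np.abs(t)<.06)&(z>.2)&(z<.25); print("grip top",axis(W[k]))
print("block",[np.round(np.nanmedian(W[r["region"]],0),3) for r in cut_out("sand_block_a","side")])
E
```

```text
t 15.93 p [0.5987 0.191  0.435 ] z [-0.025 -0.005 -1.   ] yang -79.54 q [ 0.132  0.506  1.381 -0.002  1.279  1.52 ] F [-18.   -4.8   4.5] w 0.03 gf 9.5 grasp [0.5947 0.1902 0.2711]
swing 0.6218304437392052
grip top (126, array([ 0.6333, -0.2819,  0.2131]), array([-0.162, -0.985, -0.064]), array([ 0.6345, -0.2749,  0.2136]), np.float64(0.077))
block [array([ 0.424, -0.087,  0.029])]
```

The swing measures 0.62, so the arm is at its end stop and is being held there with a steady 18 N or so. The guard is still hung and the block is where it was.

```bash
python3 -c "
from rig import hand_in; print(hand_in())"
```

```text
the job is handed in; nothing more can be done
None
```

The job is handed in: the guard hangs astride the rail bar, released, and the tensioner crossbar is past the ratchet and held on its end stop (swing about 0.62, steady push of about 18 N), with the sanding block not touched.

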